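# Tip the idler shaft into the gearbox casing

### The arm

A 6-joint arm with a two-finger parallel gripper is mounted at the origin on the work surface. World frame = base frame: x ahead of the robot, y to its left, z up, the work surface at z = 0. Lengths are in m, angles in rad, forces in N, time in s.
With the tool pointing down it reaches from about 0.3 to 0.85 m from the base axis. Payload 4.2 kg.
Tool frame: the origin (TCP) lies at the very end of the fingers, on their centre line; the grasp point (between the pads) lies 19 mm behind it; x points along the fingers, y is the direction in which the jaws open and shut, and the axes are right-handed (so a half turn about x gives the same grasp; the last joint's range is limited). The gripper opens to 91 mm and grips with 3 to 60 N. Pads are 32 mm wide; open, the fingers measure 118 mm over their backs; the gripper's body (76 mm by 178 mm) begins 60 mm behind the grasp point.
Start: joints at [-1.231, 0.32, 1.565, -0, 1.257, -0.02], TCP at [0.202, -0.538, 0.214] pointing down, gripper open.
Joint ranges: [-3.11, 3.11], [-0.84, 2.01], [0.21, 2.61], [-1.34, 4.49], [0.05, 2.63], [-2.56, 2.56]. Speed limits (rad/s): [2.57, 2.57, 3.14, 3.14, 3.14, 3.14].

### API

Orientations are given as [roll, pitch, yaw] about the fixed x, y, z axes, in that order (R = Rz(yaw) Ry(pitch) Rx(roll)).
In Python, from station import robot gives the robot as it stands.
- The arm moves only by the tool play_rows, never from a script. Its argument "targets" is a list of rows, each a list of 4 numbers: the shift along the tool's x, y, z in cm, then the turn about the tool's x in rad. A call has 1 to 20 rows; each row shifts and turns the pose as measured when the row begins, along the tool's axes as they then stand; what a row does not reach is not made up. A row lasts 1/10 s, in which the tool goes at most 50 mm and 8.59 degrees, less where a joint would pass 70% of its speed; a pose out of reach is approached as far as the arm can. A call is refused whole if a number of a shift passes 5 or a number of a turn 0.15, either way. A call with a gripper value outside its range is refused whole. "grip" is the opening, from 0 (shut) to 1 (fully open), set as the call begins (left out, the last holds). The fingers move at their own pace and stop on an object; "newtons" is the grip in N (left out, the last holds). Time passes only in rows, so rows that do not move let the fingers close. It gives the time, the measured TCP pose, the force and the opening at its end, in the units of the state.
- robot.sense(): the state, without advancing time (a new reading comes with each control period).
- robot.get_image(name): name is "side" or "top" or "wrist"; returns the picture (400x640x3 uint8, red, green, blue); there is no depth.
- robot.calibration(name): a dict with "vfov" (degrees; the focal length in pixels is half the picture's height over the tangent of half this angle, whatever the lens; pixels are square), "cx", "cy" (the principal point, pixels), "k1" (the pictures are not rectified: a ray, as slopes to the right and down, at radius r is drawn at 1 + k1 r^2 times it, then the intrinsics apply), "camera_from_world" (4x4, takes a point from world to camera coordinates); the wrist camera has in their place "mount" (4x4, takes a point from camera to tool coordinates, whose origin is the TCP and whose axes are the tool frame's). Camera axes: x right, y down, z forward; pixel columns grow to the right and rows downward; lengths in m; the calibration is good to about 2 mm. A picture is of the moment at which its call begins: read the wrist's pose just before it. calibration takes no time and is no camera call.
- robot.job_done(): hands the job in, once; it reports no verdict.
The state is a dict: "t": time; "joint_positions": joint angles; "dq": joint speeds; "tau": joint torques, N m; "ee_pos": TCP position; "orientation": TCP orientation; "contact_force": force on the tool from outside, world axes, zero at the start; "ft_torque": the same for the moment, N m; "finger_gap": finger opening in m.
Only numpy, scipy, OpenCV 4.12 (cv2) and the standard library are available. Lean on these libraries where they do the work, as an engineer would, in place of code of your own. Each camera call takes 0.05 s, during which the arm holds its last target. There are 200 camera calls.

### The job

Take the square-headed idler shaft out of the wooden rack and fit it in the tall round boss of the open gearbox casing. Lean the shaft over by about 15 degrees and dip the low edge of its foot roughly 10 mm into the bore, pause there a moment, then straighten it and slide it down in the grip until its collar sits on the boss; then let go. Leave the other two shafts standing in the rack.

Things in the scene. Friction and masses are not known exactly. Their poses are not given: they have to be found in the camera images.
- idler_shaft: Steel shaft, 0.3 to 0.4 kg. Origin: centre of its foot; z up along it. Round shank 24 mm diameter, z = 0 to 70 mm (lowest 4 mm taper to 19 at the foot); collar 40 diameter, z = 70 to 76; square head 28 x 28, sides along x and y, z = 76 to 114: grip it across two flats. Starts upright, hanging by its collar in a hole of the rack, foot 10 mm above the table.
- bore_mouth (a point): Centre of the bore's mouth on top of the tall round boss (64 mm diameter, top 85 above the table) in a fixed open aluminium casing (200 x 200, walls 50 high); not the wide low 96 mm ring. z up. The bore is upright, 28 mm diameter, over 75 deep, sharp-edged: 2 mm room round the shank. Home, the collar rests on the boss and the foot is 70 mm below this point.
- round_shaft: Leave in its hole: shank and collar like the idler shaft's, but a round mushroom knob head, 30 mm diameter, 32 high. Origin: centre of its foot, z up. The rack is a fixed wooden block 85 x 250 x 80 mm high with three 29 mm through holes in a row, 85 mm apart, one for each shaft.
- plain_shaft: Leave in its hole in the rack: plain headless round steel bar, 24 mm diameter, 115 long, standing on the table. Origin: centre of its foot, z up.
Not all that is in view belongs to the job. What is shaped like the idler_shaft but orange is not meant.

How it is judged:
By the outcome, as a careful person would: the job done as asked, in the order asked, and still so for the second after the job is handed in, with the robot touching nothing.
It also fails if it takes over 48 s, if anything falls off the work surface, if the arm or the gripper's body presses on something with over 40 N, if the wrist force passes 120 N, or if a joint passes its speed limit or range.

## Working session

There is one attempt and no reset: what is moved stays moved. The work goes in short steps, Python scripts to look and compute and a tool call to move; the robot and the scene stay as the last step left them, time stands still between calls to the robot, and variables do not carry over. Pictures are saved under pics/ and viewed, about 8 in all and at most 12, crops included, and the job is handed in when it is done.

Besides the shell and the picture viewer there is one more tool, called after "Emit:" by a JSON object that holds its "fn" and its "kwargs". play_rows: Moves the arm, as the interface text tells. Its arguments: {"type":"object","properties":{"targets":{"type":"array"},"grip":{"type":"number"},"newtons":{"type":"number"}},"required":["targets"]}

```bash
mkdir -p pics; cat > h.py <<'E'
import numpy as np, cv2
from scipy.spatial.transform import Rotation as R
from station import robot
def pose():
    s=robot.sense(); T=np.eye(4); T[:3,:3]=R.from_euler('xyz',s['orientation']).as_matrix(); T[:3,3]=s['ee_pos']; return T
def cam(name,T=None):
    c=robot.calibration(name)
    if name=='wrist': W=(pose() if T is None else T)@np.array(c['mount'])
    else: W=np.linalg.inv(np.array(c['camera_from_world']))
    f=200/np.tan(np.radians(c['vfov'])/2)
    return c,f,W
def ray(name,u,v,T=None):
    c,f,W=cam(name,T); K=np.array([[f,0,c['cx']],[0,f,c['cy']],[0,0,1]])
    d=np.array([(u-c['cx'])/f,(v-c['cy'])/f]); s=d.copy()
    for _ in range(30): s=d/(1+c['k1']*(s@s))
    return W[:3,3],W[:3,:3]@np.array([s[0],s[1],1])
def onz(name,u,v,z,T=None):
    o,d=ray(name,u,v,T); return o+d*(z-o[2])/d[2]
def proj(name,p,T=None):
    c,f,W=cam(name,T); q=np.linalg.inv(W)@np.append(p,1); s=q[:2]/q[2]; s=s*(1+c['k1']*(s@s)); return s*f+[c['cx'],c['cy']]
def shot(name,fn):
    T=pose(); im=cv2.cvtColor(robot.get_image(name),cv2.COLOR_RGB2BGR); cv2.imwrite('pics/'+fn,im); return im,T
E
python3 - <<'E'
from h import *
a,_=shot('top','top1.png'); b,_=shot('side','side1.png')
print(robot.sense())
for n in('top','side'):print(cam(n)[0]['k1'],cam(n)[1],cam(n)[2].round(3))
print(robot.calibration('wrist'))
E
```

```text
{'t': 0.1, 'joint_positions': array([-1.23101778e+00,  3.20259714e-01,  1.56551146e+00, -3.85160754e-05,
        1.25738793e+00, -1.99910476e-02]), 'dq': array([-0.00236186, -0.00198354, -0.00332458,  0.00016095, -0.00078602,
       -0.0005829 ]), 'tau': array([-2.81030043e-04, -4.13333094e+01, -2.32509005e+01,  7.27117667e-02,
        4.20955941e-02, -7.14430985e-05]), 'ee_pos': array([ 0.2022857 , -0.53778785,  0.2132038 ]), 'orientation': array([-1.56741316,  1.56922945,  1.93396098]), 'contact_force': array([1.03060804, 0.44591082, 0.54868392]), 'ft_torque': array([-0.00770426, -0.05628782,  0.03970938]), 'finger_gap': 0.09175860461867974}
0.036228092503595696 476.4557477627631 [[ 0.009 -0.997  0.075  0.47 ]
 [-1.    -0.008  0.014  0.002]
 [-0.013 -0.075 -0.997  0.967]
 [ 0.     0.     0.     1.   ]]
-0.024664142759727538 388.88042516878556 [[ 0.889 -0.215  0.404  0.254]
 [-0.458 -0.437  0.774 -0.562]
 [ 0.01  -0.873 -0.487  0.432]
 [ 0.     0.     0.     1.   ]]
{'vfov': 62.41795704732981, 'cx': 318.1308256226227, 'cy': 194.30755307986132, 'k1': 0.010457728996542619, 'mount': array([[-1.00921860e-03, -2.91596855e-01,  9.56540776e-01,
        -1.71970709e-01],
       [ 9.99999267e-01,  3.45266756e-04,  1.16032331e-03,
         1.47908803e-03],
       [-6.68608360e-04,  9.56541246e-01,  2.91596293e-01,
        -8.27881708e-02],
       [ 0.00000000e+00,  0.00000000e+00,  0.00000000e+00,
         1.00000000e+00]])}
```

View pics/top1.png

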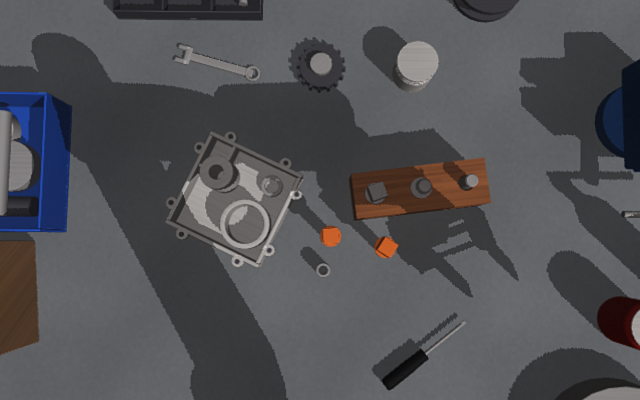

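View pics/side1.png

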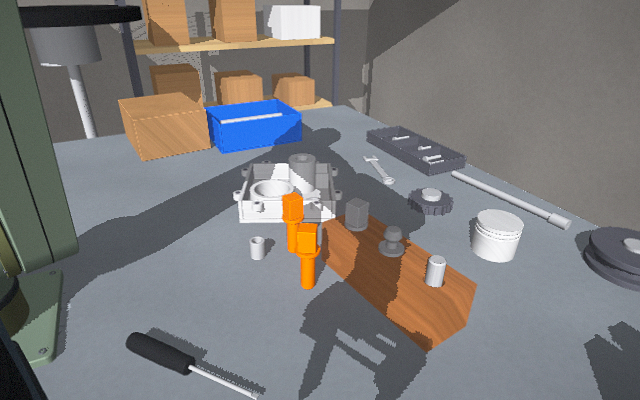

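The top view shows the square head at about (376,192) in the rack, with the knob at (422,187) and the plain bar at (471,181). The tall boss is at about (217,173), and the orange decoys are at (331,236) and (386,247). Next I'll enlarge the two areas to get better pixel positions.

```bash
python3 - <<'E'
from h import *
a=cv2.imread('pics/top1.png')
A=cv2.resize(a[150:205,190:245],None,fx=7,fy=7,interpolation=cv2.INTER_CUBIC)
B=cv2.resize(a[165:220,350:405],None,fx=7,fy=7,interpolation=cv2.INTER_CUBIC)
cv2.imwrite('pics/c.png',cv2.convertScaleAbs(np.hstack([A,B]),alpha=1.8))
print(onz('top',217,173,.085),onz('top',376,190,.124))
print([onz('top',u,v,.08).round(3) for u,v in[(351,174),(484,158),(490,201),(357,219)]])
E
```

```text
[0.59969338 0.20003499 0.085     ] [ 0.56567982 -0.09225828  0.124     ]
[array([ 0.6 , -0.05,  0.08]), array([ 0.632, -0.298,  0.08 ]), array([ 0.552, -0.307,  0.08 ]), array([ 0.516, -0.062,  0.08 ])]
```

View pics/c.png

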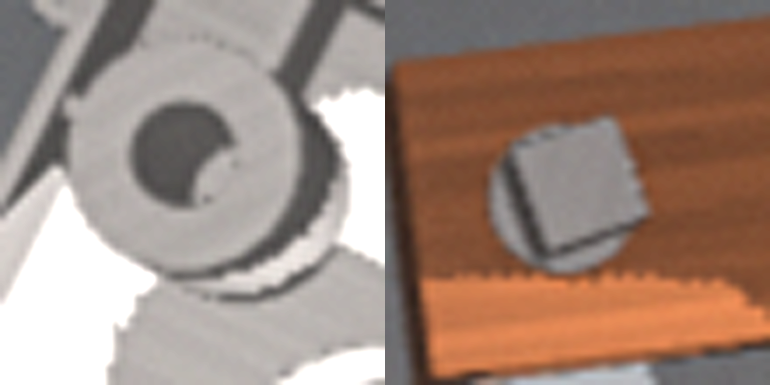

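The boss top circle is centred at about (216.4,172.1). The head-top corners in crop pixels are (130,148), (227,118), (265,212) and (168,248). Next I work out the targets in tool axes.

```bash
cat >> h.py <<'E'
def delta(p,T=None):
    T=pose() if T is None else T; return 100*T[:3,:3].T@(np.array(p)-T[:3,3])
E
python3 - <<'E'
from h import *
C=[(130,148),(227,118),(265,212),(168,248)]
P=np.array([onz('top',350+(x+.5)/7-.5,165+(y+.5)/7-.5,.124) for x,y in C])
c=P.mean(0); print('head',c, np.linalg.norm(np.roll(P,-1,0)-P,axis=1))
e=[P[1]-P[0],P[2]-P[1],P[2]-P[3],P[3]-P[0]]
print('edge az',[np.degrees(np.arctan2(v[1],v[0])).round(1) for v in e])
print('bore',onz('top',190+184.5/7-.5,150+155.5/7-.5,.085))
T=pose();print(T[:3,:3].round(3))
print('jaw az',np.degrees(np.arctan2(T[1,1],T[0,1])))
print('shift to head top+130mm', delta([c[0],c[1],T[2,3]]))
E
```

```text
head [ 0.56482536 -0.09541065  0.124     ] [0.0257667  0.02574161 0.02621025 0.02716703]
edge az [np.float64(-72.3), np.float64(-158.2), np.float64(-69.1), np.float64(-159.2)]
bore [0.60209662 0.20222745 0.085     ]
[[-0.001  0.352 -0.936]
 [ 0.001 -0.936 -0.352]
 [-1.    -0.002  0.   ]]
jaw az -69.38603910399102
shift to head top+130mm [ 4.46149724e-02 -2.86413876e+01 -4.95075235e+01]
```

Emit:
{"fn": "play_rows", "kwargs": {"targets": [[0,-2,-3.5,0],[0,-2,-3.5,0],[0,-2,-3.5,0],[0,-2,-3.5,0],[0,-2,-3.5,0],[0,-2,-3.5,0],[0,-2,-3.5,0],[0,-2,-3.5,0],[0,-2,-3.5,0],[0,-2,-3.5,0],[0,-2,-3.5,0],[0,-2,-3.5,0],[0,-2,-3.5,0],[0,-2,-3.5,0]], "grip": 0.75}}

```text
t: 1.5
ee_pos: [0.5715, -0.0897, 0.2075]
orientation: [-0.917, 1.561, 2.575]
contact_force: [0.4, -0.4, 0.7]
finger_gap: 0.0683
```

Emit:
{"fn": "play_rows", "kwargs": {"targets": [[0,0,0,-0.144],[0,0,0,-0.144],[0,0,0,-0.144],[0,0,0,-0.144],[0,0,0,-0.144],[0,0,0,-0.144],[0,0,0,-0.144],[0,0,0,-0.144],[0,0,0,-0.144],[0,0,0,-0.144],[0,0,0,-0.144],[0,0,0,0]]}}

```text
t: 2.7
ee_pos: [0.5719, -0.0826, 0.1999]
orientation: [-2.409, 1.547, 2.733]
contact_force: [-0.4, 0.7, -0.6]
finger_gap: 0.0685
```

```bash
python3 - <<'E'
from h import *
T=pose();print(robot.sense()['t'],T.round(3)); print('jaw az',np.degrees(np.arctan2(T[1,1],T[0,1])),delta([.5648,-.0954,T[2,3]]))
im,T=shot('wrist','w1.png'); np.save('T1.npy',T); print(proj('wrist',[.5648,-.0954,.124],T))
E
```

```text
2.7 [[-0.022  0.909  0.416  0.572]
 [ 0.009  0.417 -0.909 -0.083]
 [-1.    -0.016 -0.017  0.2  ]
 [ 0.     0.     0.     1.   ]]
jaw az 24.618359079506607 [ 0.00322911 -1.1761119   0.87370389]
[305.12062413 213.04637788]
```

View pics/w1.png

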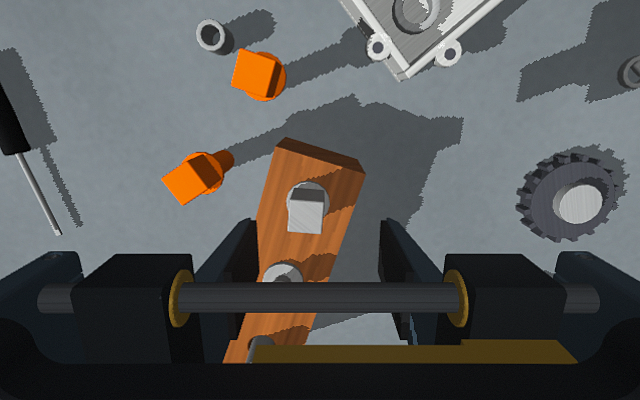

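The wrist view shows the head top as a quad around (306,215), and my estimate projects to (305,213), so the two agree. I'll refine it once with a mask.

```bash
python3 - <<'E'
from h import *
im=cv2.imread('pics/w1.png');T=np.load('T1.npy')
hsv=cv2.cvtColor(im,cv2.COLOR_BGR2HSV); m=((hsv[...,1]<40)&(hsv[...,2]>150)).astype(np.uint8)*255
m2=np.zeros_like(m); m2[180:245,270:345]=m[180:245,270:345]
m2=cv2.morphologyEx(m2,cv2.MORPH_OPEN,np.ones((7,7)))
for c in cv2.findContours(m2,0,2)[0]:
  if cv2.contourArea(c)>300:
    r=cv2.minAreaRect(c); b=cv2.boxPoints(r); print(cv2.boundingRect(c),r)
    P=np.array([onz('wrist',*q,.124,T) for q in b]); print(P.mean(0),np.linalg.norm(np.roll(P,-1,0)-P,axis=1),[np.degrees(np.arctan2(*(P[(i+1)%4]-P[i])[1::-1])).round(1) for i in range(4)])
    print(delta(P.mean(0)-[0,0,.033],T))
E
```

```text
(287, 200, 36, 34) ((303.5793151855469, 216.5482940673828), (35.792606353759766, 31.39119529724121), 4.763641834259033)
[ 0.56495591 -0.09880381  0.124     ] [0.02671369 0.0282862  0.0267305  0.02908037] [np.float64(108.6), np.float64(20.0), np.float64(-69.7), np.float64(-160.1)]
[10.88467203 -1.13296604  1.37924763]
```

Emit:
{"fn": "play_rows", "kwargs": {"targets": [[0,-0.6,0.6,0.04],[0,-0.6,0.6,0.04],[0,0,0,0],[2,0,0,0],[2,0,0,0],[1,0,0,0],[0,0,0,0]]}}

```text
t: 3.45
ee_pos: [0.564, -0.1007, 0.1491]
orientation: [-2.329, 1.549, 2.711]
contact_force: [1.2, -0.3, -0.7]
finger_gap: 0.0683
```

```bash
python3 - <<'E'
from h import *
T=pose();print(robot.sense()['t'],T.round(3)); print('jaw az',np.degrees(np.arctan2(T[1,1],T[0,1])),delta([.565,-.0975,.092]))
E
```

```text
3.45 [[-0.019  0.946  0.322  0.564]
 [ 0.009  0.322 -0.947 -0.101]
 [-1.    -0.016 -0.015  0.149]
 [ 0.     0.     0.     1.   ]]
jaw az 18.80682147644022 [ 5.70913665  0.28457474 -0.18373783]
```

Emit:
{"fn": "play_rows", "kwargs": {"targets": [[1,0.15,-0.15,-0.02],[1.5,0.1,0,0],[1.5,0,0,0],[1,0,0,0],[0.5,0,0,0],[0,0,0,0]]}}

```text
t: 4.05
ee_pos: [0.5678, -0.0978, 0.094]
orientation: [-2.485, 1.556, 2.578]
contact_force: [0.0, -0.0, 0.6]
finger_gap: 0.0682
```

```bash
python3 - <<'E'
from h import *
T=pose();print(robot.sense()['t'],T.round(3)); print('jaw az',np.degrees(np.arctan2(T[1,1],T[0,1])),delta([.565,-.0975,.092]))
E
```

```text
4.05 [[-0.013  0.939  0.344  0.568]
 [ 0.008  0.344 -0.939 -0.098]
 [-1.    -0.009 -0.012  0.094]
 [ 0.     0.     0.     1.   ]]
jaw az 20.11963725267079 [ 0.20655165 -0.2476722  -0.12242985]
```

Emit:
{"fn": "play_rows", "kwargs": {"targets": [[0.1,-0.2,-0.1,0],[0,0,0,0],[0,0,0,0],[0,0,0,0],[0,0,0,0],[0,0,0,0]], "grip": 0, "newtons": 25}}

```text
t: 4.65
ee_pos: [0.5666, -0.0979, 0.0953]
orientation: [-2.587, 1.559, 2.477]
contact_force: [-0.9, -0.4, -0.6]
finger_gap: 0.0282
```

```bash
python3 - <<'E'
from h import *
s=robot.sense();print(s['t'],pose().round(3),s['finger_gap'],s['contact_force'],s['ft_torque'])
E
```

```text
4.65 [[-0.009  0.939  0.344  0.567]
 [ 0.007  0.344 -0.939 -0.098]
 [-1.    -0.006 -0.01   0.095]
 [ 0.     0.     0.     1.   ]] 0.028222216651622386 [-0.92704114 -0.41129458 -0.62213856] [-0.08836417 -0.03223019  0.00886109]
```

Emit:
{"fn": "play_rows", "kwargs": {"targets": [[-0.5,0,0,0],[-1,0,0,0],[-1,0,0,0],[-1,0,0,0],[-1,0,0,0],[-1,0,0,0],[-0.5,0,0,0],[0,0,0,0]]}}

```text
t: 5.45
ee_pos: [0.5667, -0.0981, 0.1601]
orientation: [-2.569, 1.558, 2.495]
contact_force: [0.7, -0.0, -2.9]
finger_gap: 0.0279
```

```bash
python3 - <<'E'
from h import *
s=robot.sense();print(s['t'],pose().round(4),s['finger_gap'],s['contact_force'],s['ft_torque'])
E
```

```text
5.45 [[-0.01    0.9389  0.3441  0.5667]
 [ 0.0076  0.3442 -0.9389 -0.0981]
 [-0.9999 -0.0068 -0.0105  0.1601]
 [ 0.      0.      0.      1.    ]] 0.02790481357178646 [ 0.74716023 -0.01655888 -2.90100553] [-0.00987678 -0.15150217 -0.02141117]
```

Emit:
{"fn": "play_rows", "kwargs": {"targets": [[0.6,0,0,0],[0,0,-0.4,0],[0,0,-0.4,0],[0,0,-0.4,0],[0,0,-0.4,0],[0,0,-0.4,0],[0,0,0,0]]}}

```text
t: 6.15
ee_pos: [0.5612, -0.0835, 0.1539]
orientation: [-1.177, 1.564, -2.393]
contact_force: [0.5, -1.8, -3.0]
finger_gap: 0.0281
```

```bash
python3 - <<'E'
from h import *
s=robot.sense();print(s['t'],pose().round(4),s['finger_gap'],s['contact_force'],s['ft_torque'])
E
```

```text
6.15 [[-0.0052  0.938   0.3467  0.5612]
 [-0.0049  0.3466 -0.938  -0.0835]
 [-1.     -0.0066  0.0027  0.1539]
 [ 0.      0.      0.      1.    ]] 0.028092414106794684 [ 0.51854696 -1.7542943  -2.96739176] [-0.59469437 -0.29600689 -0.067526  ]
```

Emit:
{"fn": "play_rows", "kwargs": {"targets": [[0,0,-0.4,0],[0,0,-0.4,0],[0,0,-0.4,0],[0,0,-0.4,0],[0,0,0,0]]}}

```text
t: 6.65
ee_pos: [0.5559, -0.0693, 0.1532]
orientation: [-0.787, 1.561, -2.003]
contact_force: [1.1, -3.2, -2.7]
finger_gap: 0.0279
```

```bash
python3 - <<'E'
from h import *
s=robot.sense();print(s['t'],pose().round(4),s['finger_gap'],s['contact_force'],s['ft_torque'])
a,_=shot('side','s2.png'); cv2.imwrite('pics/s2c.png',cv2.resize(a[100:300,250:490],None,fx=3,fy=3))
E
```

```text
6.65 [[-0.004   0.9377  0.3474  0.5559]
 [-0.0088  0.3473 -0.9377 -0.0693]
 [-1.     -0.0068  0.0068  0.1532]
 [ 0.      0.      0.      1.    ]] 0.027915123625057096 [ 1.14789081 -3.2456629  -2.71161066] [-0.81334478 -0.4158876  -0.02995445]
```

View pics/s2c.png

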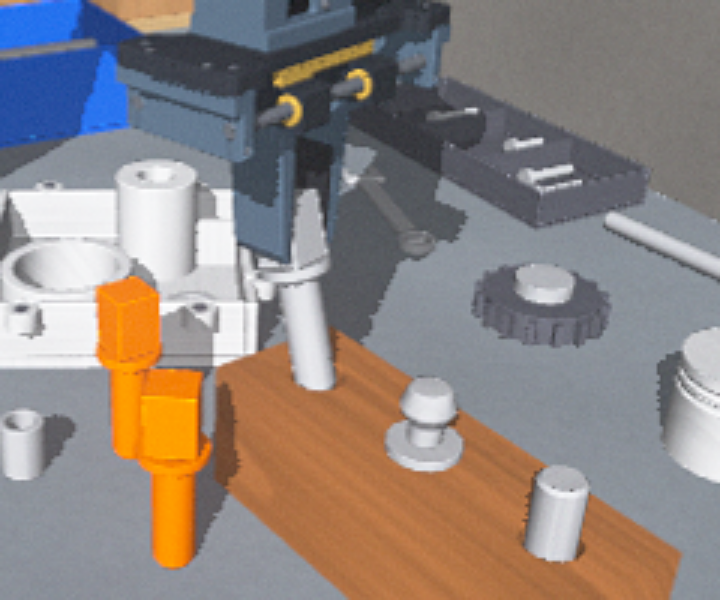

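The shaft now leans in the grip, with its shank still in the rack hole. The knob and the plain bar haven't moved. I'll lift it clear and measure the lean.

Emit:
{"fn": "play_rows", "kwargs": {"targets": [[-0.5,0,0,0],[-1,0,0,0],[-1.5,0,0,0],[-1.5,0,0,0],[0,0,0,0],[0,0,0,0]]}}

```text
t: 7.3
ee_pos: [0.5527, -0.0631, 0.2005]
orientation: [-2.297, 1.557, 2.767]
contact_force: [-1.1, -0.4, -4.5]
finger_gap: 0.0279
```

```bash
python3 - <<'E'
from h import *
s=robot.sense();print(s['t'],pose().round(4),s['finger_gap'],s['contact_force'],s['ft_torque'])
a,T=shot('side','s3.png'); np.save('T3.npy',T)
p=proj('side',T[:3,3]); print(p)
x,y=int(p[0])-60,int(p[1])-40; print(x,y)
cv2.imwrite('pics/s3c.png',cv2.resize(a[y:y+140,x:x+140],None,fx=4,fy=4))
E
```

```text
7.3 [[-0.0131  0.9386  0.3447  0.5527]
 [ 0.0052  0.3448 -0.9387 -0.0631]
 [-0.9999 -0.0106 -0.0094  0.2005]
 [ 0.      0.      0.      1.    ]] 0.027857251887993473 [-1.12279707 -0.38146584 -4.52752495] [ 0.02364784 -0.13789719 -0.0117063 ]
[341.79497563 154.21243842]
281 114
```

View pics/s3c.png

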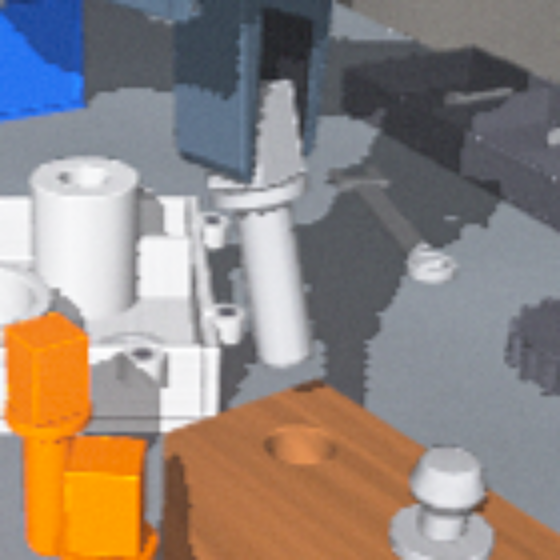

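```bash
python3 - <<'E'
from h import *
T=np.load('T3.npy');P=T[:3,3]-.019*T[:3,0]; zt=T[:3,2]*[1,1,0]
for th in(10,13,15,17,20):
  t=np.radians(th); f=lambda s:proj('side',P+s*(np.sin(t)*zt-np.cos(t)*np.array([0,0,1])))
  a,b=f(.035),f(.104); print(th,a.round(1),b.round(1),'slope',((b-a)[0]/(b-a)[1]).round(3))
print('obs slope',18/140)
E
```

```text
10 [344.5 164.2] [348.4 203.7] slope 0.098
13 [345.4 164.3] [350.9 204.2] slope 0.139
15 [346.  164.3] [352.6 204.5] slope 0.166
17 [346.5 164.3] [354.3 204.7] slope 0.193
20 [347.4 164.3] [356.8 204.8] slope 0.233
obs slope 0.12857142857142856
```

```bash
python3 - <<'E'
from h import *
g=cv2.cvtColor(cv2.imread('pics/s3.png'),cv2.COLOR_BGR2GRAY).astype(float)
L=[]
for y in range(169,199):
  r=g[y,335:365]; c=12.5+(y-167)*.13; m=(r>150); i=int(round(c)); 
  a=i
  while m[a-1]:a-=1
  b=i
  while b+1<30 and m[b+1]:b+=1
  f=lambda p,q:p+(150-r[p])/(r[q]-r[p])*(q-p)
  L.append((y,335+f(a-1,a),335+f(b,b+1)))
L=np.array(L); print(L[::5].round(1)); print([np.polyfit(L[:,0],L[:,k],1)[0].round(3) for k in(1,2)])
E
```

```text
[[169.  340.1 353.4]
 [174.  340.1 354. ]
 [179.  341.4 354.5]
 [184.  342.3 355.3]
 [189.  343.3 356.1]
 [194.  344.  356.9]]
[np.float64(0.144), np.float64(0.148)]
```

The lean measures about 13.5°, which counts as about 15. I'll move part of the way and look at the bore mouth from close by.

Emit:
{"fn": "play_rows", "kwargs": {"targets": [[0,1,-1.6,0],[0,1.9,-2.9,0],[0,1.9,-2.9,0],[0,1.9,-2.9,0],[0,1.9,-2.9,0],[0,1,-1.6,0],[0,0,0,0],[0,0,0,0]]}}

```text
t: 8.15
ee_pos: [0.5885, 0.1159, 0.1937]
orientation: [-2.181, 1.541, 2.88]
contact_force: [-0.4, -0.3, -3.4]
finger_gap: 0.0282
```

```bash
python3 - <<'E'
from h import *
s=robot.sense();print(s['t'],pose().round(4),s['finger_gap'],s['contact_force'])
im,T=shot('wrist','w2.png'); np.save('T2.npy',T); print(proj('wrist',[.602,.202,.085],T))
E
```

```text
8.15 [[-0.0286  0.9394  0.3415  0.5885]
 [ 0.0077  0.3419 -0.9397  0.1159]
 [-0.9996 -0.0243 -0.017   0.1937]
 [ 0.      0.      0.      1.    ]] 0.028184529200380802 [-0.3911627  -0.27936252 -3.43277667]
[372.85316305 102.18601251]
```

View pics/w2.png

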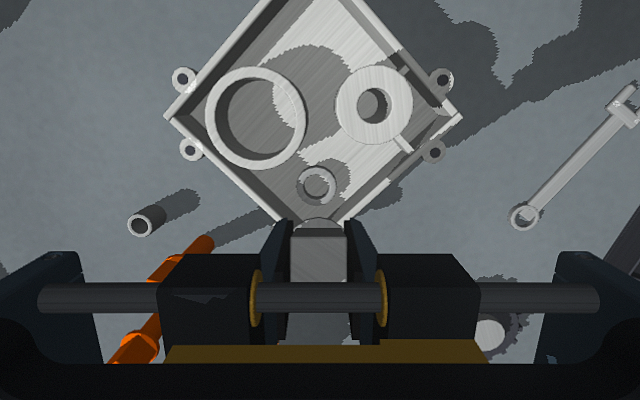

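The bore mouth is at about (372,104), against (373,102) predicted from the top view. I'll refine it with an ellipse.

```bash
python3 - <<'E'
from h import *
T=np.load('T2.npy'); g=cv2.GaussianBlur(cv2.cvtColor(cv2.imread('pics/w2.png'),cv2.COLOR_BGR2GRAY),(3,3),0)
print(g[104,330:420:3],g[66:146:3,372])
B0=np.array([.602,.202,.085])
for it in range(2):
  for rad in(.014,.032):
    pts=[]
    for a in np.arange(0,2*np.pi,.1):
      rr=np.arange(rad-.005,rad+.005,.0002)
      uv=np.array([proj('wrist',B0+[r*np.cos(a),r*np.sin(a),0],T) for r in rr],np.float32)
      v=cv2.remap(g,uv[:,0].reshape(-1,1),uv[:,1].reshape(-1,1),1).ravel().astype(float)
      d=np.convolve(v,np.r_[np.ones(4),-np.ones(4)],'valid'); i=np.argmax(abs(d))
      if abs(d[i])>60: pts.append(B0[:2]+(rr[i]+.0008)*np.array([np.cos(a),np.sin(a)]))
    pts=np.array(pts)
    from scipy.optimize import least_squares
    s=least_squares(lambda q:np.hypot(*(pts-q[:2]).T)-q[2],[*B0[:2],rad],loss='soft_l1',f_scale=.0007); print(rad,len(pts),s.x.round(4),np.median(abs(s.fun)).round(5))
E
```

```text
[125 113 178 198 197 193 190 194 197 127 126 124 124 124 125 127  70  63
  61  98 153 209 197 197 196 197 192 189 117 116] [191 203 202 202 202 200 199 158  56  97 125 124 125 127 125 123 112  72
  75 120 195 194 195 196 197 197 175]Traceback (most recent call last):
  File "<stdin>", line 10, in <module>
  File "h.py", line 20, in proj
    c,f,W=cam(name,T); q=np.linalg.inv(W)@np.append(p,1); s=q[:2]/q[2]; s=s*(1+c['k1']*(s@s)); return s*f+[c['cx'],c['cy']]
          ~~~^^^^^^^^
  File "h.py", line 7, in cam
    c=robot.calibration(name)
ValueError: time passes only in moves, steps and waits
```

```bash
sed -i 's/^def cam/from functools import lru_cache\ncal=lru_cache(None)(robot.calibration)\ndef cam/; s/c=robot.calibration(name)/c=cal(name)/' h.py; python3 - <<'E'
from h import *
T=np.load('T2.npy'); g=cv2.cvtColor(cv2.imread('pics/w2.png'),cv2.COLOR_BGR2GRAY)
m=np.zeros_like(g); m[80:130,350:395]=(g[80:130,350:395]<160)*255
c=max(cv2.findContours(m,0,cv2.CHAIN_APPROX_NONE)[0],key=cv2.contourArea); e=cv2.fitEllipse(c); print(e)
P=np.array([onz('wrist',*q[0],.085,T)[:2] for q in c]).astype(np.float32); print(cv2.fitEllipse(P), onz('wrist',*e[0],.085,T))
h=T[:3,3]-.000; 
t=pose(); print(t.round(4))
E
```

```text
((373.44561767578125, 105.45327758789062), (33.78310012817383, 35.7170524597168), 16.348974227905273)
((0.603507399559021, 0.19958141446113586), (0.027626952156424522, 0.028290152549743652), 45.47344970703125) [0.603452   0.19978243 0.085     ]
[[-0.0286  0.9397  0.3409  0.5885]
 [ 0.0082  0.3412 -0.9399  0.1158]
 [-0.9996 -0.0241 -0.0175  0.1937]
 [ 0.      0.      0.      1.    ]]
```

```bash
cat > aim.py <<'E'
from h import *
import sys
B=np.array([.6033,.2000,.085]); th=np.radians(float(sys.argv[1])); L=float(sys.argv[2]) if len(sys.argv)>2 else .104
s=robot.sense(); T=pose(); x,y,z=T[:3,0],T[:3,1],T[:3,2]
P=T[:3,3]-.019*x; a=np.sin(th)*z+np.cos(th)*x; F=P+L*a
lean=np.degrees(np.arccos(-a[2])); low=F+.0095*(np.array([0,0,-1])+a*a[2])/np.sqrt(1-a[2]**2)
print('t',s['t'],'tcp',T[:3,3].round(4),'xt',x.round(3),'lean',lean.round(1),'foot',F.round(4),'low z',low[2].round(4))
print('F',s['contact_force'].round(1),'M',s['ft_torque'].round(2),'gap',s['finger_gap'].round(4))
zt=z*[1,1,0]
for n,G in(('tilted dip',B+.00175*zt*(lean>5)),): print('shift cm', (100*T[:3,:3].T@((G-F)*[1,1,0])).round(2),'to',n)
E
python3 aim.py 14
```

```text
t 8.2 tcp [0.5885 0.1158 0.1937] xt [-0.029  0.008 -1.   ] lean 13.1 foot [0.5947 0.0929 0.1114] low z 0.1092Traceback (most recent call last):
  File "aim.py", line 8, in <module>
    print('F',s['contact_force'].round(1),'M',s['ft_torque'].round(2),'gap',s['finger_gap'].round(4))
                                                                            ^^^^^^^^^^^^^^^^^^^^^
AttributeError: 'float' object has no attribute 'round'
```

Emit:
{"fn": "play_rows", "kwargs": {"targets": [[0,0.8,-1.8,0],[0,1.1,-2.4,0],[0,1.1,-2.4,0],[0,0.7,-1.4,0],[0,0.3,-0.6,0],[0,0,0,0],[0,0,0,0]]}}

```text
t: 8.9
ee_pos: [0.5962, 0.2041, 0.1927]
orientation: [-2.006, 1.537, 3.044]
contact_force: [-0.5, 0.0, -3.0]
finger_gap: 0.028
```

```bash
sed -i "s/s\['finger_gap'\].round(4)/s['finger_gap']/" aim.py; python3 aim.py 14
```

```text
t 8.9 tcp [0.5962 0.2041 0.1927] xt [-0.033  0.003 -0.999] lean 13.3 foot [0.6018 0.1807 0.1105] low z 0.1083
F [-0.5  0.  -3. ] M [-0.03 -0.2   0.02] gap 0.027995720401566424
shift cm [-0.    0.79 -1.6 ] to tilted dip
```

Emit:
{"fn": "play_rows", "kwargs": {"targets": [[0,0.3,-0.6,0],[0,0.4,-0.8,0],[0,0.2,-0.4,0],[0,0,0,0],[0,0,0,0]]}}

```text
t: 9.4
ee_pos: [0.599, 0.2233, 0.1928]
orientation: [-1.979, 1.537, 3.069]
contact_force: [0.4, -0.4, -4.2]
finger_gap: 0.028
```

```bash
python3 aim.py 14; python3 - <<'E'
from h import *
a,T=shot('side','s4.png'); b,_=shot('top','t4.png')
x,y=[int(v) for v in proj('side',[.6033,.2,.1])]; print(x,y)
x-=40;y-=50
A=cv2.resize(a[y:y+80,x:x+80],None,fx=5,fy=5,interpolation=cv2.INTER_CUBIC)
cv2.imwrite('pics/s4c.png',A); print(x,y,proj('side',[.6033,.2,.085]))
E
```

```text
t 9.4 tcp [0.599  0.2233 0.1928] xt [-0.033  0.002 -0.999] lean 13.4 foot [0.6046 0.1998 0.1106] low z 0.1084
F [ 0.4 -0.4 -4.2] M [-0.04 -0.17  0.03] gap 0.027993574214133364
shift cm [ 0.   -0.11  0.11] to tilted dip
301 153
261 103 [301.93494853 159.08415863]
```

View pics/s4c.png

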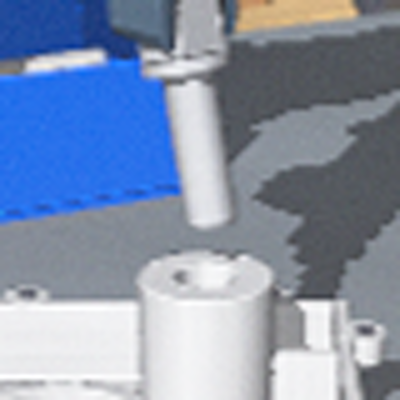

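The foot is centred at about (210,220) in the crop, over the mouth at (206,276). I'll check this against my prediction.

```bash
python3 - <<'E'
from h import *
print('foot pred',proj('side',[.6046,.1998,.1106]),'obs',261+210.5/5-.4,103+219/5-.4)
g=cv2.cvtColor(cv2.imread('pics/s4.png'),cv2.COLOR_BGR2GRAY)
for y in(128,134,140,144,165,170,175): print(y,g[y,284:320])
E
```

```text
foot pred [302.35092241 148.60804966] obs 302.70000000000005 146.4
128 [105 105 105 104 107 102 103 107 105  99 106 159 196 214 225 226 226 220
 206 185 148  98  74  86  86  88  85 126 142 142 148 145 144 142 145 144]
134 [106 109 107 105 103 106 106 101 107 105 102 110 156 200 218 227 227 225
 222 207 183 149  93  77 124 146 148 148 145 143 146 147 145 143 143 145]
140 [109 105 108 105 107 116 114 107  89  91  89  83  97 154 199 219 225 229
 228 222 207 182 142 119 135 143 143 144 146 113  87  86  87  85  90  90]
144 [141 137 138 140 142 137 139 141 142 142 140 143 143 136 178 210 222 228
 226 226 217 193 169 130 126 141 141 139 141 138 139 105  85  88  87  90]
165 [240 241 242 242 216 182 206 223 225 232 235 236 238 243 243 243 242 241
 239 236 233 229 230 227 223 217 206 194 179 162 130 117 144 154 151 148]
170 [237 240 240 241 221 189 208 222 226 232 235 237 240 243 244 243 241 242
 240 236 234 231 229 228 221 215 206 193 178 159 130 117 139 152 150 147]
175 [239 239 239 243 217 182 205 222 227 233 234 237 239 243 245 242 242 242
 240 236 234 231 230 225 222 213 202 189 173 152 128 185 240 246 242 241]
```

Emit:
{"fn": "play_rows", "kwargs": {"targets": [[0.5,-0.1,0.1,0],[0.6,0,0,0],[0.6,0,0,0],[0.4,0,0,0],[0,0,0,0],[0,0,0,0]]}}

```text
t: 10.1
ee_pos: [0.597, 0.2211, 0.1692]
orientation: [-1.953, 1.536, 3.095]
contact_force: [-0.7, -1.1, -4.0]
finger_gap: 0.0282
```

```bash
python3 aim.py 14
```

```text
t 10.1 tcp [0.597  0.2211 0.1692] xt [-0.035  0.002 -0.999] lean 13.4 foot [0.6023 0.1974 0.087 ] low z 0.0848
F [-0.7 -1.1 -4. ] M [ 0.01 -0.13  0.04] gap 0.02820961743093585
shift cm [-0.01  0.17 -0.04] to tilted dip
```

Emit:
{"fn": "play_rows", "kwargs": {"targets": [[0,0.15,-0.05,0],[0.3,0.05,0,0],[0.3,0.03,0,0],[0.3,0.03,0,0],[0,0,0,0],[0,0,0,0]]}}

```text
t: 10.7
ee_pos: [0.5988, 0.2239, 0.1614]
orientation: [-2.032, 1.536, 3.016]
contact_force: [-0.8, 0.2, -3.4]
finger_gap: 0.0277
```

```bash
python3 aim.py 14; python3 - <<'E'
from h import *
a,T=shot('side','s5.png')
x,y=261,103
cv2.imwrite('pics/s5c.png',cv2.resize(a[y:y+80,x:x+80],None,fx=5,fy=5,interpolation=cv2.INTER_CUBIC))
E
```

```text
t 10.7 tcp [0.5988 0.2239 0.1614] xt [-0.035  0.004 -0.999] lean 13.2 foot [0.6042 0.2005 0.0791] low z 0.077
F [-0.8  0.2 -3.4] M [ 0.18  0.01 -0.04] gap 0.027680473298381816
shift cm [ 0.   -0.1   0.19] to tilted dip
```

View pics/s5c.png

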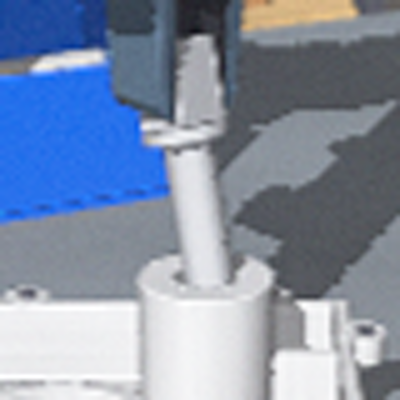

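The foot is inside the mouth, about 8 mm deep at its low edge. I'll go 2 mm deeper, nudge a little further to deepen the lean, then pause.

Emit:
{"fn": "play_rows", "kwargs": {"targets": [[0.2,-0.1,0,0],[0.15,0,-0.2,0],[0,0,-0.2,0],[0,0,0,0],[0,0,0,0]]}}

```text
t: 11.25
ee_pos: [0.597, 0.2265, 0.1567]
orientation: [-1.966, 1.537, 3.082]
contact_force: [-0.4, -0.4, -3.5]
finger_gap: 0.0277
```

```bash
python3 aim.py 14
```

```text
t 11.25 tcp [0.597  0.2265 0.1567] xt [-0.034  0.002 -0.999] lean 13.4 foot [0.6025 0.2029 0.0745] low z 0.0723
F [-0.4 -0.4 -3.5] M [-0.06 -0.15 -0.  ] gap 0.02771171260863441
shift cm [-0.01 -0.02  0.48] to tilted dip
```

Emit:
{"fn": "play_rows", "kwargs": {"targets": [[-0.15,0,-0.2,0],[0,0,-0.2,0],[0,0,-0.1,0],[0,0,0,0]]}}

```text
t: 11.65
ee_pos: [0.5965, 0.2278, 0.1582]
orientation: [-1.737, 1.539, -2.972]
contact_force: [0.3, -2.3, -3.4]
finger_gap: 0.028
```

```bash
python3 aim.py 14; python3 - <<'E'
from h import *
a,T=shot('side','s6.png')
x,y=261,103
cv2.imwrite('pics/s6c.png',cv2.resize(a[y:y+80,x:x+80],None,fx=5,fy=5,interpolation=cv2.INTER_CUBIC))
for nm in('s5','s6'):
  g=cv2.cvtColor(cv2.imread(f'pics/{nm}.png'),cv2.COLOR_BGR2GRAY)
  for y in(136,140,144,148): print(y,g[y,290:312])
E
```

```text
t 11.65 tcp [0.5965 0.2278 0.1582] xt [-0.032 -0.005 -0.999] lean 13.8 foot [0.6022 0.2037 0.0762] low z 0.0739
F [ 0.3 -2.3 -3.4] M [-0.53 -0.31  0.06] gap 0.027989609055412548
shift cm [-0.   -0.02  0.56] to tilted dip
136 [107 106 104 106 151 187 213 223 225 227 223 210 190 152 101  77 119 144
 146 144 145 145]
140 [116 104  94  93  97 162 201 218 226 227 228 218 201 174 133 130 141 142
 143 142 144 146]
144 [139 141 141 139 142 142 187 213 223 229 229 225 216 198 162 125 130 142
 145 110  82  83]
148 [140 139 140 137 139 128 155 199 218 228 227 227 223 209 187 144 115 129
 136 142 106  85]
136 [108 100 141 184 207 222 227 229 228 217 197 169 113  88  90  89 120 145
 146 144 146 146]
140 [117 100  95 148 194 214 225 227 226 222 209 189 151 120 129 142 142 145
 144 145 144 148]
144 [141 142 139 135 169 206 219 226 228 228 222 205 177 143 134 142 143 111
  86  87  82  87]
148 [138 143 140 140 138 182 213 225 228 230 228 218 196 163 126 126 135 105
  82  81  84  88]
```

View pics/s6c.png

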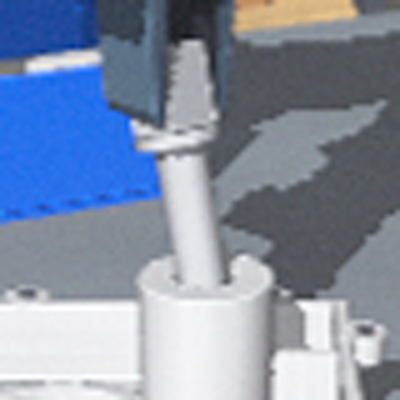

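The foot leans in the bore, about 14° and 10–11 mm deep. I'll hold for half a second, then start straightening against the bore wall.

Emit:
{"fn": "play_rows", "kwargs": {"targets": [[0,0,0,0],[0,0,0,0],[0,0,0,0],[0,0,0,0],[0,0,0,0],[0,0,0,0]]}}

```text
t: 12.3
ee_pos: [0.5965, 0.2279, 0.1582]
orientation: [-1.744, 1.539, -2.979]
contact_force: [0.5, -2.6, -4.4]
finger_gap: 0.0277
```

Emit:
{"fn": "play_rows", "kwargs": {"targets": [[0,0,0.3,0],[0.05,0,0.4,0],[0.1,0,0.4,0],[0.1,0,0.4,0],[0.1,0,0.4,0],[0,0,0,0]]}}

```text
t: 12.9
ee_pos: [0.5994, 0.2208, 0.1574]
orientation: [-2.406, 1.529, 2.639]
contact_force: [0.2, -0.2, -4.3]
finger_gap: 0.028
```

```bash
sed -i 's/B=np.array(.*085\]);/B=np.array([.6023,.2022,.085]);/' aim.py; python3 aim.py 5
```

```text
t 12.9 tcp [0.5994 0.2208 0.1574] xt [-0.037  0.02  -0.999] lean 3.6 foot [0.5992 0.2139 0.0726] low z 0.072
F [ 0.2 -0.2 -4.3] M [-0.05 -0.2   0.02] gap 0.0279693201691355
shift cm [-0.04 -0.09  1.21] to tilted dip
```

Emit:
{"fn": "play_rows", "kwargs": {"targets": [[0,0,0,0],[0.1,0,0.4,0],[0.1,0,0.4,0],[0.1,0,0.4,0],[0,0,0,0],[0,0,0,0]]}}

```text
t: 13.5
ee_pos: [0.6017, 0.2142, 0.1554]
orientation: [-2.577, 1.52, 2.466]
contact_force: [0.1, 1.4, -1.8]
finger_gap: 0.0277
```

```bash
python3 aim.py 5
```

```text
t 13.5 tcp [0.6017 0.2142 0.1554] xt [-0.04   0.032 -0.999] lean 3.0 foot [0.6012 0.2084 0.0705] low z 0.0701
F [ 0.1  1.4 -1.8] M [ 0.46  0.01 -0.  ] gap 0.02768411222835241
shift cm [-0.02 -0.1   0.62] to tilted dip
```

Emit:
{"fn": "play_rows", "kwargs": {"targets": [[0,0,0.3,0],[0,0,0.3,0],[0,0,0.3,0],[0,0,0.2,0],[0,0,0,0]], "newtons": 12}}

```text
t: 14.0
ee_pos: [0.6055, 0.203, 0.155]
orientation: [-2.579, 1.519, 2.465]
contact_force: [-2.0, 1.7, -2.0]
finger_gap: 0.0276
```

```bash
python3 aim.py 5; python3 - <<'E'
from h import *
a,T=shot('side','s7.png')
x,y=261,103
cv2.imwrite('pics/s7c.png',cv2.resize(a[y:y+80,x:x+80],None,fx=5,fy=5,interpolation=cv2.INTER_CUBIC))
E
```

```text
t 14.0 tcp [0.6055 0.203  0.155 ] xt [-0.04   0.032 -0.999] lean 3.0 foot [0.6051 0.1971 0.0701] low z 0.0696
F [-2.   1.7 -2. ] M [ 0.47  0.1  -0.  ] gap 0.027608635821504454
shift cm [ 0.03 -0.1  -0.57] to tilted dip
```

View pics/s7c.png

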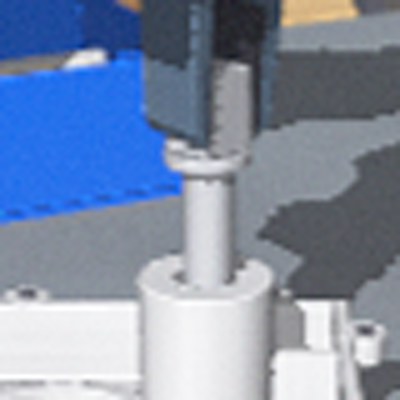

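```bash
python3 - <<'E'
from h import *
g=cv2.cvtColor(cv2.imread('pics/s7.png'),cv2.COLOR_BGR2GRAY).astype(float)
L=[]
for y in range(141,156):
  r=g[y]; i=int(np.argmax(r[296:309]))+296; a=b=i
  while r[a-1]>170:a-=1
  while r[b+1]>170:b+=1
  f=lambda p,q:p+(170-r[p])/(r[q]-r[p])*(q-p)
  L.append((y,f(a-1,a),f(b,b+1)))
L=np.array(L);print(L[::3].round(1),[np.polyfit(L[:,0],L[:,k],1)[0].round(3) for k in(1,2)])
q=np.array([.6023,.2022,0]); zt=np.array([.344,-.939,0])
for th in(0,3,6):
  t=np.radians(th);a=proj('side',q+[0,0,.12]);b=proj('side',q+[0,0,.09]+.03*np.tan(t)*zt);print(th,(b-a)[0]/(b-a)[1])
E
```

```text
[[141.  297.8 305.4]
 [144.  297.8 305.3]
 [147.  297.8 305.3]
 [150.  297.8 305.3]
 [153.  297.7 305.3]] [np.float64(-0.28), np.float64(-0.005)]
0 0.014201602064604388
3 0.052576367724459304
6 0.09014163291207443
```

Emit:
{"fn": "play_rows", "kwargs": {"targets": [[0.2,-0.1,-0.15,0],[0.5,0,0,0],[0.7,0,0.03,0],[0.7,0.02,0.03,0],[0,0,0,0]]}}

```text
t: 14.55
ee_pos: [0.6043, 0.2031, 0.1313]
orientation: [-2.555, 1.522, 2.489]
contact_force: [-0.3, 0.2, -3.6]
finger_gap: 0.0283
```

```bash
python3 aim.py 2.5
```

```text
t 14.55 tcp [0.6043 0.2031 0.1313] xt [-0.038  0.029 -0.999] lean 1.5 foot [0.6025 0.2013 0.0463] low z 0.046
F [-0.3  0.2 -3.6] M [ 0.24 -0.22  0.  ] gap 0.028251532622457488
shift cm [ 0.    0.01 -0.09] to tilted dip
```

Force is just the shaft's weight, so it is going in freely. Continuing down.

Emit:
{"fn": "play_rows", "kwargs": {"targets": [[0.5,-0.02,0,0],[0.6,0,0.02,0],[0.6,0,0.02,0],[0.4,0,0.02,0],[0,0,0,0]]}}

```text
t: 15.05
ee_pos: [0.6038, 0.2032, 0.1081]
orientation: [-2.56, 1.523, 2.485]
contact_force: [-0.5, 1.0, -3.8]
finger_gap: 0.028
```

```bash
python3 aim.py 2.5
```

```text
t 15.05 tcp [0.6038 0.2032 0.1081] xt [-0.038  0.029 -0.999] lean 1.5 foot [0.602  0.2014 0.0231] low z 0.0229
F [-0.5  1.  -3.8] M [ 0.26 -0.24  0.02] gap 0.028009752533679523
shift cm [ 0.    0.05 -0.07] to tilted dip
```

Now I'll let it slide the last 8 mm or so in a light grip.

Emit:
{"fn": "play_rows", "kwargs": {"targets": [[0,0,0,0],[0,0,0,0],[0,0,0,0],[0,0,0,0],[0,0,0,0]], "newtons": 3}}

```text
t: 15.55
ee_pos: [0.6039, 0.2024, 0.1083]
orientation: [-2.533, 1.524, 2.512]
contact_force: [-0.6, 0.3, -3.5]
finger_gap: 0.0279
```

```bash
python3 aim.py 2.5
```

```text
t 15.55 tcp [0.6039 0.2024 0.1083] xt [-0.038  0.028 -0.999] lean 1.6 foot [0.6021 0.2004 0.0233] low z 0.023
F [-0.6  0.3 -3.5] M [ 0.06 -0.24 -0.02] gap 0.027921150019729328
shift cm [ 0.    0.07 -0.16] to tilted dip
```

Emit:
{"fn": "play_rows", "kwargs": {"targets": [[0.3,0,0.01,0],[0.3,0,0.02,0],[0.2,0,0.02,0],[0,0,0,0]]}}

```text
t: 15.95
ee_pos: [0.604, 0.2017, 0.1011]
orientation: [-2.542, 1.525, 2.503]
contact_force: [-0.3, -0.1, -2.5]
finger_gap: 0.028
```

```bash
python3 aim.py 2.5
```

```text
t 15.95 tcp [0.604  0.2017 0.1011] xt [-0.037  0.027 -0.999] lean 1.5 foot [0.6024 0.1997 0.0161] low z 0.0158
F [-0.3 -0.1 -2.5] M [ 0.07 -0.19  0.  ] gap 0.027999518016897325
shift cm [ 0.01  0.08 -0.24] to tilted dip
```

Emit:
{"fn": "play_rows", "kwargs": {"targets": [[0.2,0.05,-0.1,0],[0.15,0,0.01,0],[0.1,0,0,0],[0,0,0,0]]}}

```text
t: 16.35
ee_pos: [0.6035, 0.2021, 0.0988]
orientation: [-2.527, 1.526, 2.518]
contact_force: [-1.6, -1.1, -0.1]
finger_gap: 0.0279
```

```bash
python3 aim.py 2.5; python3 - <<'E'
from h import *
a,T=shot('side','s8.png')
x,y=261,103
cv2.imwrite('pics/s8c.png',cv2.resize(a[y:y+80,x:x+80],None,fx=5,fy=5,interpolation=cv2.INTER_CUBIC))
E
```

```text
t 16.35 tcp [0.6035 0.2021 0.0988] xt [-0.036  0.026 -0.999] lean 1.5 foot [0.6019 0.2    0.0138] low z 0.0136
F [-1.6 -1.1 -0.1] M [-0.12  0.11 -0.  ] gap 0.027905199205726417
shift cm [ 0.    0.11 -0.19] to tilted dip
```

View pics/s8c.png

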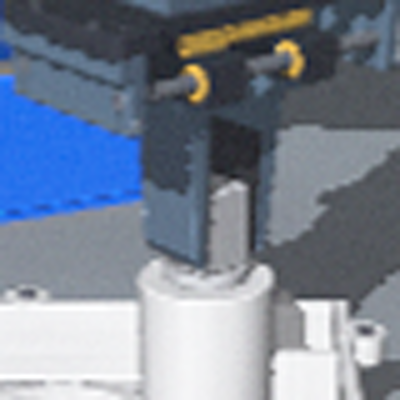

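The collar is down on the boss and the wrist no longer carries the weight. Letting go.

Emit:
{"fn": "play_rows", "kwargs": {"targets": [[0,0,0,0],[0,0,0,0],[0,0,0,0],[0,0,0,0],[0,0,0,0]], "grip": 0.8}}

```text
t: 16.9
ee_pos: [0.6052, 0.2034, 0.0976]
orientation: [-2.607, 1.527, 2.439]
contact_force: [-0.2, 0.2, 0.0]
finger_gap: 0.0655
```

Emit:
{"fn": "play_rows", "kwargs": {"targets": [[-1,0,0,0],[-2,0,0,0],[-3,0,0,0],[-4,0,0,0],[-4,0,-2,0],[0,0,-4,0],[0,0,-4,0],[0,0,-4,0],[0,0,0,0],[0,0,0,0]]}}

```text
t: 17.9
ee_pos: [0.5649, 0.3357, 0.2567]
orientation: [-2.828, 1.529, 2.215]
contact_force: [0.2, -0.0, 0.2]
finger_gap: 0.0728
```

```bash
python3 - <<'E'
from h import *
s=robot.sense();print(s['t'],s['ee_pos'],s['contact_force'],s['dq'].round(3))
a,_=shot('side','s9.png'); b,_=shot('top','t9.png')
g=cv2.cvtColor(a,cv2.COLOR_BGR2GRAY)
# side column through the axis
B=[.6023,.2022]
print({z:proj('side',[*B,z]).round(1) for z in(.085,.091,.129)})
for y in range(130,162,2): print(y,g[y,286:320])
ts=cv2.cvtColor(b,cv2.COLOR_BGR2GRAY)
print({z:proj('top',[*B,z]).round(1) for z in(.085,.129)})
# other shafts unchanged
o=cv2.imread('pics/top1.png')
for x0,y0 in((402,167),(452,162)): print('diff',np.abs(o[y0:y0+38,x0:x0+38].astype(int)-b[y0:y0+38,x0:x0+38]).mean())
so=cv2.imread('pics/side1.png'); print('side diff',[np.abs(so[y:y+40,x:x+30].astype(int)-a[y:y+40,x:x+30]).mean() for x,y in((378,222),(422,252))])
E
```

```text
17.9 [0.56491752 0.33566184 0.25670623] [ 0.2201697  -0.00680677  0.2370145 ] [ 0.035 -0.003 -0.013  0.027  0.003  0.007]
{0.085: array([301.1, 158.8]), 0.091: array([301.1, 156.4]), 0.129: array([300.9, 140.8])}
130 [106 106 103 108  99 107 104 103 107 107  84  71  72  97 119 102  82  88
  87  86  89  92  84  84  86  84  80 124 139 139 110  86  85  86]
132 [106 107  98 104 105 103 105 101 103 108 106 106 101 109 118 103  82  89
  87  89  87  90  85  84 121 148 146 148 145 144 145 147 148 141]
134 [104 104 106 106 104 103 103 107 105 104 104 103 105 117 121 102  86  88
  88  83  89  84 124 148 149 145 145 145 145 144 146 143 143 145]
136 [101 104 108 102 105 103 110 107 105 106 104 108 100 112 114  88  83  81
  85  82 120 144 145 143 142 146 146 146 143 144 145 143 147 142]
138 [108 102 104 103 102 108 107 101 104  97  98 122 173 180 167 174 172 165
 194 185 154 140 140 134 141 137 140 137 144 144 147 141 141 142]
140 [107 107 106 115 117 103  88 150 216 213 182 170 173 176 175 175 173 176
 174 172 171 171 188 189 143 126 143 142 140 139 142 143 142 146]
142 [102  97 101 102 105 120 
[... 872 characters left out ...]
8 199 196 195 192 194 206 170 147
 151 150 150 150 151 150 122 120 136 139 135 134 136 133 133 136]
156 [138 137 135 154 188 209 211 189 167 152 145 163 185 196 197 210 170 145
 151 160 144 122 154 176 132 107 176 216 183 142 137 135 136 138]
158 [140 138 166 195 206 206 203 182 169 183 207 211 194 189 172 125 119 166
 190 194 198 179 155 116 141 197 213 209 217 176 140 136 142 138]
160 [145 139 154 204 216 204 203 203 200 185 192 188 203 221 220 222 215 204
 197 193 181 162 184 202 207 213 208 213 187 127 113 127 130 142]
{0.085: array([215.9, 171.6]), 0.129: array([210.3, 167.9])}
diff 17.073638042474606
diff 11.733379501385041
side diff [np.float64(52.348055555555554), np.float64(7.9575)]
```

```bash
python3 - <<'E'
from h import *
e=lambda n,x,y:cv2.Canny(cv2.imread(f'pics/{n}.png')[y:y+50,x:x+40],80,200)>0
for x,y in((374,217),(418,247)):
  for r in('side1','s3'):
    A,B=e(r,x,y),e('s9',x,y); D=cv2.dilate(A.astype(np.uint8),np.ones((3,3)))>0; print(x,r,'edges kept',(B&D).sum()/B.sum())
print(robot.job_done())
E
```

```text
374 side1 edges kept 0.8686440677966102
374 s3 edges kept 1.0
418 side1 edges kept 0.9470899470899471
418 s3 edges kept 0.9682539682539683
the job is handed in; nothing more can be done
None
```

The square-headed idler shaft is seated in the tall boss with its collar down. It has been released, and the job is handed in.

**How it went:**
- I gripped the shaft across two flats and lifted it. Because the tool itself cannot tilt, I leaned the shaft in the grip against the rim of its rack hole, to about 13–14°.
- I dipped its low edge about 10–11 mm into the bore and held it there for 0.6 s.
- I straightened it against the bore wall to within about 1° of upright, then lowered it into the bore.

**Deviation from the request:** the slide in the grip hardly happened. At 3 N the shaft did not slip by itself, so the arm carried it down in the light grip until the collar took the weight. At most a millimetre or so was slid.

**Last checks:**
- **Seating:** the wrist force fell to about 0 N before I let go. In the final side picture the head's edges are vertical and its top is at the height expected when seated (row 140, predicted 140.8).
- **Other shafts:** their edges match the picture taken just after the idler left the rack (100% and 97%). Plain brightness differences from the first pictures were large in places. I put that down to shadows, since only 87–95% of edges matched the first side view.
- **Limits:** robot time was about 18 s, and every force reading I took was under 6 N.

**Disagreements:** the top and wrist cameras differed by about 2.5 mm on the bore's position, and contact inside the bore favoured the top camera. The tool also drifted 2–3° off vertical during the pushing, which did not stop the fit.

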